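# Inspect a card's edge connector with a hand loupe

## Task

Draw the tall circuit card straight up out of the storage rack and lower it, without dropping it, fully down into the slot of the inspection holder, connector upward, then let go of it. Then take the loupe by its handle from its dock and hold it level and still, lens centred over the card's connector, with the lens at the height of the focus collar on the holder's gauge post, touching neither card nor holder. Finish while still holding the loupe there; leave the collar, the short cards and everything else as they are.

Things in the scene. Friction and masses are not known exactly. Their poses are not given: they have to be found in the camera images.
- card: The tall circuit card, loose, on edge in one of the rack's three slots (which one varies). Board 4 mm thick (x), 130 long (y), 85 high. On its top edge, z = 83 to 97: an aluminium grip bar 10 mm thick, y = -25 to 25, and a black connector block with brass pins, 14 mm thick, y = 30 to 60. Origin: middle of the bottom edge, z up. About 0.16 kg (varies).
- card_grip (a point): Centre of the card's grip bar, 90 mm above its bottom edge, over its middle. The axes are the card's: pinch across x.
- connector (a point): Centre of the top face of the card's connector, 45 mm along the card's +y from its middle, 97 mm above its bottom edge.
- rack: Grey storage rack, fixed, 150 mm (x) by 170 (y), 57 high. Three slots along y, at x = -45, 0, 45 mm, 6.5 mm wide, floors 12 mm above the table; guide ribs at both ends (50 to 70 mm either side of the middle) rise to 57 mm, so a card must rise 45 mm to come clear. Origin: centre of its underside, z up.
- blank_a: Short circuit card, loose, standing in another slot of the rack: 4 mm thick, 130 mm long, 50 mm high, without grip bar or connector. Origin: middle of its bottom edge. To be left alone.
- blank_b: Another short card, as blank_a, in the remaining slot. To be left alone.
- holder: Inspection holder, fixed: dark base plate 100 mm (x) by 240 (y = -95 to 145), 12 thick. One card slot along y at x = 0, 7.5 mm wide, between aluminium guide posts at y = -55 and 55, 57 high. Gauge post, 8 mm thick, at x = 0, y = 122, its top at 192. Origin: underside, below the slot's middle, z up.
- seat (a point): Middle of the holder slot's floor, 12 mm above the holder's underside: where the middle of the card's bottom edge comes to rest, either way round. Flared lips on the guide posts, up to 72 mm above the table, widen the mouth to about 20 mm. End stops 70 mm either side, 32 high, leave the card 5 mm of play each way.
- focus_mark (a point): Centre of the focus collar, a black disc 22 mm across and 6 mm thick on the gauge post, 145 to 180 mm above the table (varies, stiff, not to be moved). Its height is the height for the middle of the lens. z up.
- dock: Loupe dock, fixed: aluminium plate 200 by 60 mm, 6 mm thick, with two rubber pads whose tops are 20 mm above its underside; the loupe lies loose on them, lens frame on the pad at x = 80 mm, handle end on the pad at x = -52 mm (pad x = -43 to -61). Its origin is under the loupe's grip point, where the handle lies free, z up.
- loupe: The loupe, loose, about 0.12 kg: round dark steel lens frame 64 mm across, 12 mm thick, clear lens; straight black handle 14 mm wide (its y), 16 mm thick (z = 0 to 16), reaching along its -x from x = -30 to x = -142 mm. Balances near x = -50 mm. Origin: below the lens centre, at the underside; z up, square to the lens.
- lens (a point): Centre of the lens, 6 mm above the loupe's underside.
- loupe_grip (a point): Middle of the part of the handle to pinch (across the loupe's y), 80 mm behind the lens centre, 8 mm above its underside, about 28 mm above the table on the dock.
- screwdriver: Screwdriver lying near the robot. To be left alone.
- screw_jar: Small jar 52 mm across, 60 mm high. To be left alone.
- mug: White mug 76 mm across, 90 mm high. To be left alone.
- tape: Roll of black tape lying flat, 90 mm across, 24 mm high. To be left alone.
- spray: White bottle 60 mm across, 160 mm high. To be left alone.
- wrench: Wrench lying near the robot. To be left alone.
Mind the look-alikes: they are no part of the job. Leave any turquoise look-alike of the dock alone.

How it is judged:
On the way, in this order (a step that is already met when the one before it is completed fails the run):
1. the tall card is drawn clear of the rack, in the gripper (z of card in the frame of rack above 0.06 m and contact force between card and the fingers above 0.5 N), for 0.2 s.
2. the card stands fully down in the holder's slot, let go (x of card in the frame of holder between -0.008 and 0.008 m and y of card in the frame of holder between -0.009 and 0.009 m and z of card in the frame of holder below 0.016 m and angle between card's own z axis and vertical below 0.14 rad and contact force between card and the fingers below 0.1 N and linear speed of card below 0.02 m/s), for 0.2 s.
3. the loupe is lifted off its dock (height (world z) of lens above 0.07 m and contact force between loupe and the fingers above 0.5 N), for 0.2 s.
At the end, for the whole second after the job is handed in: Card let go in the holder slot: within 8 mm across, 9 mm along, 4 mm of the seat, 8 deg of upright. Gripper holds the loupe still, within 6.9 deg of level, lens within 12 mm of the connector from above and 6 mm of the collar height, touching nothing else; collar moved under 4 mm (x of card in the frame of holder between -0.008 and 0.008 m and y of card in the frame of holder between -0.009 and 0.009 m and z of card in the frame of holder below 0.016 m and angle between card's own z axis and vertical below 0.14 rad and contact force between card and the fingers below 0.1 N and horizontal distance between lens and connector below 0.012 m and z of lens in the frame of focus_mark between -0.006 and 0.006 m and angle between loupe's own z axis and vertical below 0.12 rad and linear speed of loupe below 0.015 m/s and angular speed of loupe below 0.1 rad/s and contact force between loupe and the fingers above 1 N and contact force between loupe and holder below 0.1 N and contact force between loupe and card below 0.1 N and contact force between loupe and rack below 0.1 N and contact force between loupe and dock below 0.1 N and distance of focus_mark from where it was at the start of the episode below 0.004 m); the arm keeps its last pose, push and grip.
It fails at once if the card is dropped (contact force between card and the fingers below 0.05 N and linear speed of card above 0.6 m/s).
It fails at once if the focus collar is moved (distance of focus_mark from where it was at the start of the episode above 0.004 m).
It fails at once if a short card or bystander is disturbed (short cards 20 mm, others 30 mm) (distance of any of blank_a, blank_b from where it was at the start of the episode above 0.02 m or distance of any of screwdriver, screw_jar, mug, tape, spray, wrench from where it was at the start of the episode above 0.03 m).
It also fails if it takes over 64 s, if anything falls off the work surface, if the arm or the gripper's body presses on something with over 40 N, if the wrist force passes 120 N, or if a joint passes its speed limit or range.

## Robot

A 6-joint arm with a two-finger parallel gripper is mounted at the origin on the work surface. World frame = base frame: x ahead of the robot, y to its left, z up, the work surface at z = 0. Lengths are in m, angles in rad, forces in N, time in s.
With the tool pointing down it reaches from about 0.425 to 0.95 m from the base axis. Payload 3.5 kg.
Tool frame: the origin (TCP) lies midway between the tips of the shut fingers; the grasp point (between the pads) lies 19 mm behind it (ctrl.hold_point_z is the distance from the TCP to the grasp point, in m); z points along the fingers, y is the line along which they close (so a half turn about z gives the same grasp; the last joint's range is limited). The gripper opens to 85 mm and grips with 20 to 120 N. Pads are 22 mm wide; open, the fingers measure 114 mm over their backs; the gripper's body (76 mm by 85 mm) begins 54 mm behind the grasp point. The pads swing forward as they close: fully open they stand 13 mm farther back than shut.
Start: joints at [1.089, 0.286, 1.577, -0, 1.279, -0.15], TCP at [0.22, 0.638, 0.231] pointing down, gripper open.
Joint ranges: [-2.77, 2.77], [-0.9, 2.22], [0.21, 2.48], [-1.53, 4.67], [0.24, 2.81], [-2.84, 2.84]. Speed limits (rad/s): [2.79, 2.79, 3.14, 3.14, 3.14, 3.14].

## Interface

Orientations are given as a unit quaternion [x, y, z, w].
In Python, from plant import readout, cams, sign_off, ctrl gives the robot as it stands. The module is installed in compiled form; this text tells all that it offers.
- The arm moves only by the tool step_arm, never from a script. Its argument "increments" is a list of rows, each a list of 2 entries, a list of its own where there are three numbers: the shift along the world's x, y, z in mm, then the turn, a rotation vector about the world's x, y, z in rad. In form: [[[x, y, z], [rx, ry, rz]], ...]. A call has 1 to 8 rows; each row shifts and turns the commanded pose from where the row before left it; what a row does not reach is not made up. A row lasts 1/12 s, in which the tool goes at most 41.7 mm and 7.16 degrees, less where a joint would pass 70% of its speed; a pose out of reach is approached as far as the arm can. A call is refused whole if a number of a shift passes 41.7 or a number of a turn 0.125, either way. A call with a gripper value outside its range is refused whole. "fingers" is the opening, from -1 (shut) to 1 (fully open), set as the call begins (left out, the last holds). The fingers move at their own pace and stop on an object; "grip_force" is the grip in N (left out, the last holds). Time passes only in rows, so rows that do not move let the fingers close. It gives the time, the measured TCP pose, the force, the opening and the grip force at its end, in the units of the state.
- readout.get_state(): the state, without advancing time (a new reading comes with each control period).
- cams.read_camera(name): name is "scene" or "top"; returns the picture (480x640x3 uint8, red, green, blue); there is no depth.
- cams.get_calibration(name): a dict with "fx", "fy", "cx", "cy" (pixels), "distortion" ([k1, k2, p1, p2, k3] as OpenCV has them; the pictures are not rectified), "eye" and "rotation" of the camera in the world. Camera axes: x right, y up, looking along -z (the intrinsics and any distortion apply to the point x, -y, -z); pixel columns grow to the right and rows downward; lengths in m; the calibration is good to about 2 mm. A picture is of the moment at which its call begins. get_calibration takes no time and is no camera call.
- sign_off(): hands the job in; it is judged then, once.
The state is a dict: "time": time; "qpos": joint angles; "dq": joint speeds; "joint_efforts": joint torques, N m; "eef_pos": TCP position; "tcp_rot": TCP orientation; "contact_force": force on the tool from outside, world axes, zero at the start; "wrist_torque": the same for the moment, N m; "opening": opening from 0.0 (shut) to 1.0 (fully open); "finger_force": force on a finger pad.
Only numpy, scipy, OpenCV 4.12 (cv2) and the standard library are available. Lean on these libraries where they do the work, as an engineer would, in place of code of your own. Each camera call takes 0.05 s, during which the arm holds its last target. There are 200 camera calls.

## Working session

There is one attempt and no reset: what is moved stays moved. The work goes in short steps, Python scripts to look and compute and a tool call to move; the robot and the scene stay as the last step left them, time stands still between calls to the robot, and variables do not carry over. Pictures are saved under pics/ and viewed, at most 10 in all, crops included, and the job is handed in when it is done.

Besides the shell and the picture viewer there is one more tool, called after ">>>" as name(argument=value, ...) on one line, values as JSON. step_arm: Moves the arm, as the interface text tells. Its arguments: {"type":"object","properties":{"increments":{"type":"array","items":{"type":"array"}},"fingers":{"type":"number"},"grip_force":{"type":"number"}},"required":["increments"]}

```bash
mkdir -p pics; python3 - <<'E'
from plant import readout,cams,ctrl
import cv2,numpy as np
for n in("scene","top"):
    im=cams.read_camera(n); cv2.imwrite(f"pics/{n}0.png",im[:,:,::-1]); c=cams.get_calibration(n); print(n,c)
print(readout.get_state(),ctrl.hold_point_z)
E
```

```text
scene {'fx': 504.3064796384384, 'fy': 504.3064796384384, 'cx': 318.9816941238759, 'cy': 235.60864270481372, 'distortion': array([-0.01664899,  0.        ,  0.        ,  0.        ,  0.        ]), 'eye': array([ 1.17386513, -0.60057087,  1.23753143]), 'rotation': array([0.27959363, 0.12065633, 0.39616506, 0.86621169])}
top {'fx': 523.9754942156492, 'fy': 523.9754942156492, 'cx': 320.6677995184297, 'cy': 241.99308084996017, 'distortion': array([0.03594208, 0.        , 0.        , 0.        , 0.        ]), 'eye': array([ 0.39001719, -0.08968292,  1.26621156]), 'rotation': array([ 0.06751043, -0.04745185, -0.69663833,  0.712661  ])}
{'time': 0.1, 'qpos': array([ 1.08900587e+00,  2.87138029e-01,  1.57802917e+00,  2.74005388e-05,
        1.27859360e+00, -1.49998710e-01]), 'dq': array([ 0.0012079 , -0.00239969, -0.00278594,  0.00120576, -0.00025696,
       -0.00017266]), 'joint_efforts': array([ 6.71840371e-04, -4.07295156e+01, -2.93699956e+01, -1.98250304e-04,
        3.44714783e-03, -3.50058649e-06]), 'eef_pos': array([0.21956109, 0.63766853, 0.23004563]), 'tcp_rot': array([ 1.65139780e-01,  9.86269577e-01, -1.02635479e-03, -3.49251075e-04]), 'contact_force': array([0.4914371 , 0.38586222, 0.27250125]), 'wrist_torque': array([-0.0123128 , -0.00430743,  0.02446992]), 'finger_force': 0.0, 'opening': 0.9997139397515206} 0.0187
```

View pics/scene0.png

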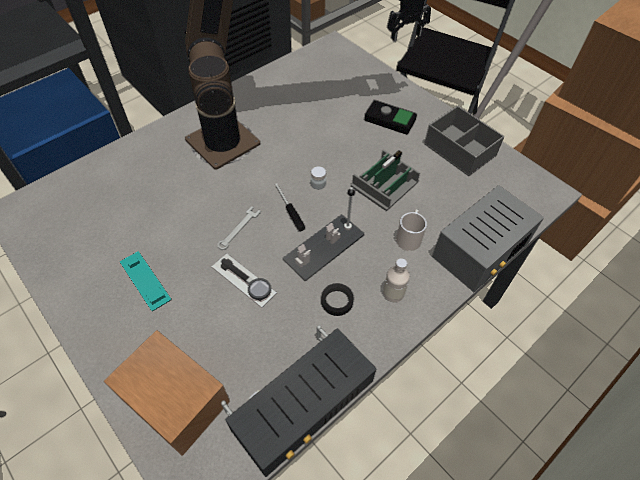

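View pics/top0.png

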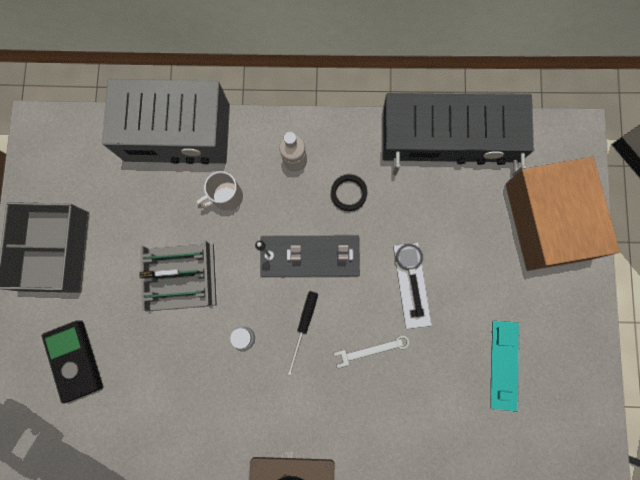

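The scene shows the rack (scene px 385,180), holder (325,247) and loupe on the aluminium dock (245,280; turquoise look-alike at 145,280). In the top view, the rack is at (178,276), the holder at (310,256) and the loupe at (412,285). I'll take enlarged crops next.

```bash
cat > h.py <<'E'
import numpy as np,cv2
from scipy.spatial.transform import Rotation as R
from plant import readout,cams
D=np.diag([1,-1,-1.])
def cal(n):
    c=cams.get_calibration(n)
    K=np.array([[c['fx'],0,c['cx']],[0,c['fy'],c['cy']],[0,0,1]])
    return K,np.array(c['distortion']),np.array(c['eye']),R.from_quat(c['rotation']).as_matrix()@D
def ray(n,px):
    K,d,e,M=cal(n)
    p=cv2.undistortPoints(np.array(px,float).reshape(-1,1,2),K,d).reshape(-1,2)
    return e,(M@np.c_[p,np.ones(len(p))].T).T
def onz(n,px,z):
    e,v=ray(n,px); z=np.broadcast_to(z,len(v)); return e+v*((z-e[2])/v[:,2])[:,None]
def proj(n,P):
    K,d,e,M=cal(n); rv=cv2.Rodrigues(M.T)[0]
    return cv2.projectPoints(np.array(P,float).reshape(-1,1,3),rv,-M.T@e,K,d)[0].reshape(-1,2)
def tri(p1,p2):
    e1,v1=ray("scene",p1);e2,v2=ray("top",p2);v1=v1[0]/np.linalg.norm(v1[0]);v2=v2[0]/np.linalg.norm(v2[0])
    s=np.linalg.lstsq(np.c_[v1,-v2],e2-e1,rcond=None)[0];a=e1+s[0]*v1;b=e2+s[1]*v2
    return (a+b)/2,np.linalg.norm(a-b)
E
python3 - <<'E'
import cv2,numpy as np
t=cv2.imread('pics/top0.png');s=cv2.imread('pics/scene0.png')
c=lambda im,x,y:cv2.resize(im[y:y+75,x:x+100],None,fx=4,fy=4,interpolation=cv2.INTER_CUBIC)
m=np.vstack([np.hstack([c(t,130,240),c(s,340,140)]),np.hstack([c(t,255,220),c(s,280,180)])])
cv2.imwrite('pics/crop1.png',m)
m=np.hstack([cv2.resize(t[235:335,370:450],None,fx=5,fy=5,interpolation=cv2.INTER_CUBIC),cv2.resize(s[245:315,205:285],None,fx=5,fy=5,interpolation=cv2.INTER_CUBIC)[:500] if 0 else np.vstack([cv2.resize(s[245:315,205:285],None,fx=5,fy=5,interpolation=cv2.INTER_CUBIC),np.zeros((150,400,3),np.uint8)])])
cv2.imwrite('pics/crop2.png',m)
E
```

```text
(no output)
```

View pics/crop1.png

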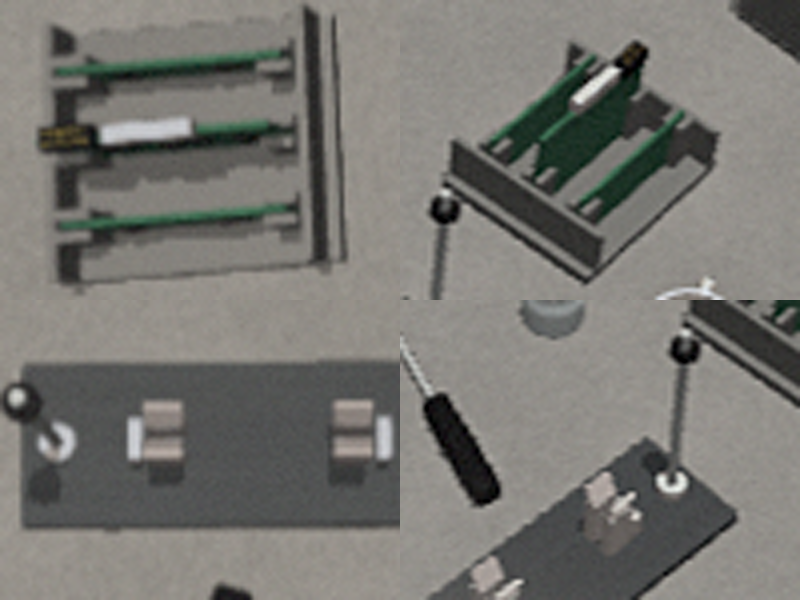

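View pics/crop2.png

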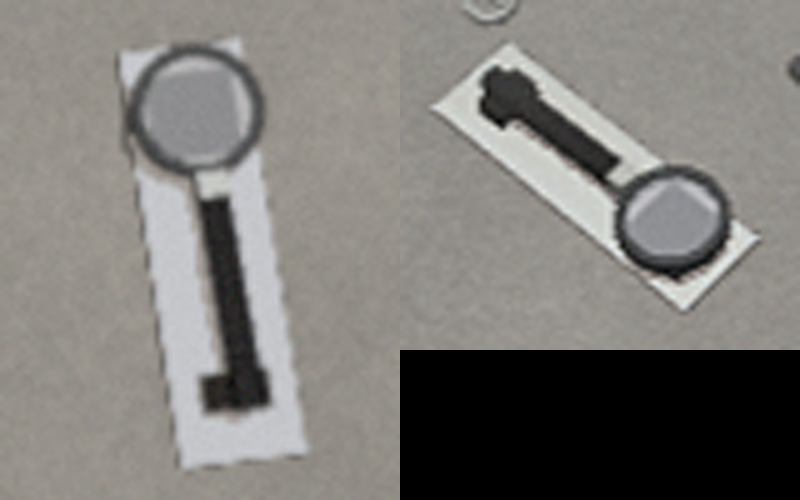

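Crop 1: the tall card is in the middle rack slot (grip bar top px ~166,272; connector ~147,274, on the +y side). The short cards sit at y≈256 and 295 px. The holder's gauge post and collar are at its left (+y) end: collar at top px (260,245), scene px (351,192).
Crop 2: the loupe on the aluminium dock has its lens at top px (409,257) and its handle running down to (417,315). This is the real dock; the empty turquoise one is at (505,365).

```bash
cat > m.py <<'E'
from h import *
t=cv2.imread('pics/top0.png').astype(int);s=cv2.imread('pics/scene0.png').astype(int)
def blob(im,box,f,name):
    x,y,w,h=box;c=im[y:y+h,x:x+w];m=f(c).astype(np.uint8)
    n,l,st,ce=cv2.connectedComponentsWithStats(m);i=1+np.argmax(st[1:,4])
    pts=np.argwhere(l==i)[:,::-1]+[x,y];r=cv2.minAreaRect(pts.astype(np.float32))
    print(name,'n',st[i,4],'c',pts.mean(0).round(2),'rect',np.round(r[0],1),np.round(r[1],1),round(r[2],1));return pts
val=lambda c:c.max(2)
bt=blob(t,(130,240,90,75),lambda c:val(c)*0+ (c.min(2)>195),'bar top')
bs=blob(s,(375,145,40,35),lambda c:c.min(2)>165,'bar scene')
ct=blob(t,(252,236,16,18),lambda c:val(c)<60,'collar top')
cs=blob(s,(342,183,18,18),lambda c:val(c)<60,'collar scene')
ht=blob(t,(250,225,120,60),lambda c:val(c)<95,'holder top')
lt=blob(t,(385,235,45,95),lambda c:val(c)<100,'loupe top dark')
E
python3 m.py; python3 - <<'E'
from h import *
import cv2
t=cv2.imread('pics/top0.png')
for p in [(150,256),(166,272),(141,274),(147,273),(258,242),(262,248),(266,252),(405,247),(417,300),(424,318),(300,262)]: print(p,t[p[1],p[0]])
E
```

```text
bar top n 40 c [165.78 272.18] rect [165.5 272. ] [ 2.5 19.2] 85.2
bar scene n 34 c [388.26 160.76] rect [388.5 160.5] [ 2.4 12.9] 50.2
collar top n 49 c [261.2  246.39] rect [261. 246.] [8.5 8.5] 45.0
collar scene n 31 c [350.68 192.52] rect [351. 192.] [6. 6.] 90.0
holder top n 3577 c [309.12 256.42] rect [307.  256.5] [ 41. 104.] 90.0
loupe top dark n 314 c [415.62 297.85] rect [413.3 295.3] [43.3 12.6] 78.7
(150, 256) [ 91 106  87]
(166, 272) [203 199 197]
(141, 274) [33 36 40]
(147, 273) [43 64 72]
(258, 242) [143 148 146]
(262, 248) [39 39 37]
(266, 252) [59 62 63]
(405, 247) [150 149 150]
(417, 300) [39 42 44]
(424, 318) [203 197 196]
(300, 262) [59 59 56]
```

```bash
cat > m2.py <<'E'
from h import *
t=cv2.imread('pics/top0.png').astype(float).mean(2);s=cv2.imread('pics/scene0.png').astype(float).mean(2)
def cross(v,lo,hi,thr):  # subpixel first crossing going lo->hi
    st=1 if hi>lo else -1
    for i in range(lo,hi,st):
        a,b=v[i]-thr,v[i+st]-thr
        if a*b<=0 and a!=b: return i+st*a/(a-b)
def line(pts):
    pts=np.array(pts); vx,vy,x,y=cv2.fitLine(pts.astype(np.float32),cv2.DIST_HUBER,0,.01,.01).ravel();return np.array([x,y]),np.array([vx,vy])
def inter(a,b): 
    k=np.linalg.solve(np.c_[a[1],-b[1]],b[0]-a[0]);return a[0]+k[0]*a[1]
top=line([(x,cross(t[:,x],243,228,95)) for x in range(275,352)])
bot=line([(x,cross(t[:,x],270,285,95)) for x in range(275,352) if not 300<x<320])
rt=line([(cross(t[y],353,366,95),y) for y in range(240,272)])
lf=line([(cross(t[y],266,255,95),y) for y in range(257,273)])
C=np.array([inter(top,lf),inter(top,rt),inter(bot,rt),inter(bot,lf)])
P=onz('top',C,0.012);print('holder corners px',C.round(1).tolist());print(P.round(4))
print('sides',[round(np.linalg.norm(P[i]-P[i-1]),4) for i in range(4)])
ey=(P[0]+P[3]-P[1]-P[2]);ey/=np.linalg.norm(ey);yaw=np.arctan2(-ey[0],ey[1])
ex=np.array([np.cos(yaw),np.sin(yaw),0]); ey=np.array([-np.sin(yaw),np.cos(yaw),0])
c=P.mean(0); O=c-ey*.025; O[2]=0
print('holder origin',O.round(4),'yaw deg',np.degrees(yaw).round(2)); post=O+ey*.122;print('post',post.round(4))
np.savez('holder.npz',O=O,yaw=yaw)
# predicted lips / stops etc
for z in (.145,.16,.17,.18,.192): print(z,proj('scene',[[post[0],post[1],z]]).round(1).tolist(),proj('top',[[post[0],post[1],z]]).round(1).tolist())
np.set_printoptions(linewidth=200)
print(s[184:202,342:362].astype(int));print(t[236:256,252:272].astype(int))
E
python3 m2.py
```

```text
holder corners px [[264.70001220703125, 236.0], [358.3999938964844, 235.39999389648438], [359.1000061035156, 276.29998779296875], [259.1000061035156, 276.5]]
[[ 0.6075  0.0855  0.012 ]
 [ 0.6136 -0.1425  0.012 ]
 [ 0.5142 -0.1455  0.012 ]
 [ 0.5083  0.0946  0.012 ]]
sides [np.float64(0.0996), np.float64(0.228), np.float64(0.0995), np.float64(0.2402)]
holder origin [ 0.5616 -0.052   0.    ] yaw deg 1.46
post [0.5584 0.07   0.    ]
0.145 [[350.1, 199.1]] [[262.7, 247.8]]
0.16 [[350.5, 195.7]] [[261.8, 246.7]]
0.17 [[350.7, 193.3]] [[261.1, 246.0]]
0.18 [[350.9, 191.0]] [[260.5, 245.3]]
0.192 [[351.2, 188.1]] [[259.7, 244.4]]
[[146 144 142 141 144 144 150 148 126 113 129 115  82  50  45  46  53  50  53  49]
 [140 143 141 140 136 144 144 146 112  69 111 129 129 108  62  43  47  48  49  52]
 [147 145 145 138 139 142 143 144 100  31  38  90 131 128 115  78  50  46  50  53]
 [148 145 142 142 139 141 146 150 171 165 117  57  68 115 136 124 105  64  38  50]
 [141 141 139 136 141 143 149 139 173 209 164  81  39  45  98 129 130 115  82  54]
 [143 141 140 140 149 135  95  46  89 127 108 105  97 
[... 1986 characters left out ...]
37  35  70  85  85  77  83  85  84]
 [144 140 145 125  86  49  40  33  23  36  38  33  47  74  80  83  82  86  85  83]
 [145 145 144 142 127  84  55  45  40  37  40  44  55  65  76  81  90  87  78  81]
 [148 150 151 149 143 125 112  93  56  46  52  57  65  64  66  81 115 121 110  93]
 [145 144 146 148 144 147 148 136  88  73  77  68  69  67  60  77 146 171 167 144]
 [143 143 143 147 145 148 149 142 100  84  83  78  74  72  61  66 124 179 197 189]
 [145 144 145 150 143 143 144 145 101  80  78  80  94 105  77  62  72 130 192 203]
 [147 148 145 145 141 142 147 146 102  81  80  82 114 164 123  78  53  82 160 198]
 [148 144 140 141 140 146 145 139 103  82  78  86 129 191 176 112  69  64 119 192]]
```

```bash
cat > m3.py <<'E'
from h import *
from m2 import cross,line,t as tg
t=cv2.imread('pics/top0.png').astype(int)
print('---');yaw=.026;ey=np.array([-np.sin(yaw),np.cos(yaw),0]);O=np.array([.5614,-.049,0])
print('post base',O+.122*ey,'collar',tri([350.7,192.1],[260.05,245.3]))
g=t[:,:,1]-np.maximum(t[:,:,0],t[:,:,2])
for nm,y0,y1,z in(('A',252,262,.062),('B',288,298,.062)):
    pts=[]
    for x in range(150,200):
        w=np.clip(g[y0:y1,x]-5,0,None)
        if w.sum()>15: pts.append((x,(w*np.arange(y0,y1)).sum()/w.sum()))
    p,v=line(pts);W=onz('top',[p-20*v,p+20*v],z);d=W[0]-W[1];print(nm,len(pts),p.round(1),'yaw',np.arctan2(-d[0],d[1])*np.sign(d[1]),W.mean(0).round(4))
gr=t.min(2).astype(float)
pts=[]
for x in range(156,177):
    w=np.clip(gr[267:277,x]-150,0,None);pts.append((x,(w*np.arange(267,277)).sum()/w.sum()))
p,v=line(pts); lo=cross(gr[272],165,152,150);hi=cross(gr[272],165,182,150);print('bar ends',lo,hi)
E=np.array([[a,p[1]+(a-p[0])*v[1]/v[0]] for a in(lo,hi)]);W=onz('top',E,.109);d=W[0]-W[1]
print('bar',E.round(1).tolist(),W.round(4),np.linalg.norm(d),'yaw',np.arctan2(-d[0],d[1]),'mid',W.mean(0))
# rack edge: top-left corner etc
# loupe
m=((t.max(2)<110)).astype(np.uint8)
pts=[]
for y in range(280,308):
    w=np.clip(150-tg[y,405:428],0,None)*(tg[y,405:428]<110);pts.append(((w*np.arange(405,428)).sum()/w.sum(),y))
p,v=line(pts);W=onz('top',[p-12*v,p+12*v],.036);d=W[np.argmax(W[:,0])]-W[np.argmin(W[:,0])]
h=np.arctan2(d[1],d[0]);print('handle yaw',h,W.round(4))
ring=[]
for a in np.arange(0,2*np.pi,.1):
    r=np.arange(8,17,.25);xs=408.8+r*np.cos(a);ys=256.5+r*np.sin(a)
    vv=cv2.remap(tg.astype(np.float32),xs.astype(np.float32)[None],ys.astype(np.float32)[None],1)[0]
    i=vv.argmin();ring.append((xs[i],ys[i]))
e=cv2.fitEllipse(np.array(ring,np.float32));print('ring',e);L=onz('top',[e[0]],.032)[0];print('lens',L)
u=np.array([np.cos(h),np.sin(h),0]);print('grip from lens',L-.08*u,'handle line offset of lens',np.cross(u[:2],(W[0]-L)[:2]))
E
python3 m3.py | sed -n '/---/,$p'
```

```text
---
post base [0.55822836 0.07295877 0.        ] collar (array([0.55856753, 0.07076246, 0.17516765]), np.float64(0.0020485001012846573))
A 50 [176.8 254.9] yaw 0.10770459507898923 [0.5501 0.2817 0.062 ]
B 50 [169.1 294.2] yaw 0.10079421005889012 [0.4585 0.293  0.062 ]
bar ends 154.88732394366198 176.97560975609755
bar [[154.9, 272.9], [177.0, 271.0]] [[0.5023 0.3133 0.109 ]
 [0.5076 0.2643 0.109 ]] 0.049281733779271024 yaw 0.10797660347670361 mid [0.50490592 0.28881903 0.109     ]
handle yaw 0.17161259501227047 [[ 0.5022 -0.2711  0.036 ]
 [ 0.4476 -0.2806  0.036 ]]
ring ((408.76409912109375, 256.7642517089844), (23.693496704101562, 25.027084350585938), 84.99285888671875)
lens [ 0.56124218 -0.26117111  0.032     ]
grip from lens [ 0.48241733 -0.27483283  0.032     ] handle line offset of lens 0.0002734451682996405m3.py:34: DeprecationWarning: Arrays of 2-dimensional vectors are deprecated. Use arrays of 3-dimensional vectors instead. (deprecated in NumPy 2.0)
  u=np.array([np.cos(h),np.sin(h),0]);print('grip from lens',L-.08*u,'handle line offset of lens',np.cross(u[:2],(W[0]-L)[:2]))
```

Measured positions (world, m):

| Item | Position | Yaw (rad) | Check |
|---|---|---|---|
| Card bar | (0.505, 0.289) | 0.106 | bar length 49 mm vs 50 given |
| Holder origin | (0.561, -0.049) | 0.026 | plate sides 99.5 and 240 mm |
| Collar | z = 0.175 | – | rays miss by 2 mm |
| Lens | (0.561, -0.261) | 0.172 | handle line passes 0.3 mm from lens centre |

Next is the move above the card.

>>> step_arm(increments=[[[23.8,-29.1,0],[0,0,-0.0944]],[[23.8,-29.1,0],[0,0,-0.0944]],[[23.8,-29.1,0],[0,0,-0.0944]],[[23.8,-29.1,0],[0,0,-0.0944]],[[23.8,-29.1,0],[0,0,-0.0944]],[[23.8,-29.1,0],[0,0,-0.0944]],[[23.8,-29.1,0],[0,0,-0.0944]],[[23.8,-29.1,0],[0,0,-0.0944]]], fingers=1, grip_force=50)

```text
time: 0.77
eef_pos: [0.4108, 0.4036, 0.2308]
tcp_rot: [0.519, 0.855, -0.0, -0.0]
contact_force: [-0.3, 0.1, -0.2]
opening: 1.001
finger_force: 0.0
```

>>> step_arm(increments=[[[23.8,-29.1,0],[0,0,-0.0944]],[[23.8,-29.1,0],[0,0,-0.0944]],[[23.8,-29.1,0],[0,0,-0.0944]],[[23.8,-29.1,0],[0,0,-0.0944]],[[0,0,0],[0,0,0]],[[0,0,0],[0,0,0]]])

```text
time: 1.27
eef_pos: [0.5063, 0.2873, 0.2307]
tcp_rot: [0.67, 0.743, -0.0, -0.0]
contact_force: [-0.1, 0.1, -0.7]
opening: 1.002
finger_force: 0.0
```

>>> step_arm(increments=[[[-1.4,1.5,-30],[0,0,0.003]],[[0,0,-30],[0,0,0]],[[0,0,-30],[0,0,0]],[[0,0,-25],[0,0,0]],[[0,0,-20],[0,0,0]],[[0,0,-11.7],[0,0,0]],[[0,0,0],[0,0,0]],[[0,0,0],[0,0,0]]])

```text
time: 1.93
eef_pos: [0.5034, 0.2912, 0.0845]
tcp_rot: [0.667, 0.745, -0.0, -0.0]
contact_force: [-0.0, 0.4, -0.2]
opening: 0.999
finger_force: 0.0
```

>>> step_arm(increments=[[[0,0,0],[0,0,0]],[[0,0,0],[0,0,0]],[[0,0,0],[0,0,0]],[[0,0,0],[0,0,0]],[[0,0,0],[0,0,0]],[[0,0,0],[0,0,0]],[[0,0,0],[0,0,0]],[[0,0,0],[0,0,0]]], fingers=-1)

```text
time: 2.6
eef_pos: [0.5042, 0.2905, 0.0851]
tcp_rot: [0.668, 0.745, 0.0, -0.0]
contact_force: [-0.3, -0.2, 2.6]
opening: 0.106
finger_force: 49.6
```

>>> step_arm(increments=[[[0,0,8],[0,0,0]],[[0,0,12],[0,0,0]],[[0,0,16],[0,0,0]],[[0,0,20],[0,0,0]],[[0,0,25],[0,0,0]],[[0,0,30],[0,0,0]],[[0,0,30],[0,0,0]],[[0,0,30],[0,0,0]]])

```text
time: 3.27
eef_pos: [0.5037, 0.2904, 0.2578]
tcp_rot: [0.667, 0.745, 0.0, 0.0]
contact_force: [0.1, 0.7, -1.8]
opening: 0.103
finger_force: 49.1
```

>>> step_arm(increments=[[[0,0,25],[0,0,0]],[[0,0,15],[0,0,0]],[[0,0,8],[0,0,0]],[[0,0,0],[0,0,0]]])

```text
time: 3.6
eef_pos: [0.5048, 0.2908, 0.3068]
tcp_rot: [0.667, 0.745, 0.002, 0.001]
contact_force: [-0.4, 0.1, -1.7]
opening: 0.107
finger_force: 49.1
```

```bash
python3 - <<'E'
from h import *
for n in("scene","top"):
    cv2.imwrite(f"pics/{n}1.png",cams.read_camera(n)[:,:,::-1])
a=cv2.imread('pics/scene1.png')[40:240,290:450];b=cv2.imread('pics/top1.png')[180:380,90:250]
cv2.imwrite('pics/v1.png',cv2.resize(np.hstack([a,b]),None,fx=2.5,fy=2.5,interpolation=2))
s=readout.get_state();print(s['eef_pos'],s['contact_force'],s['opening'],s['finger_force'],s['wrist_torque'])
E
```

```text
[0.50360346 0.29030739 0.30284273] [-0.98029226  0.61559594 -1.40698052] 0.10263830389022684 49.06998574733734 [-0.0193346   0.03117101 -0.04504375]
```

View pics/v1.png

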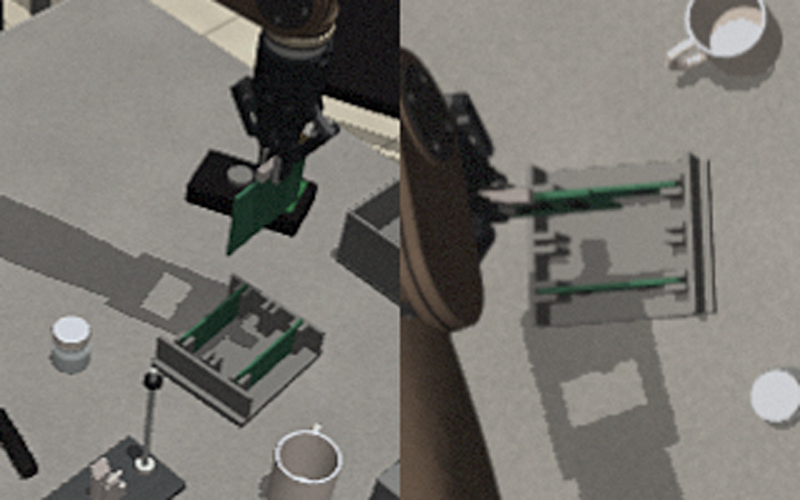

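The card is held upright and clear of the rack, and the blanks are still in place. Now I carry it over the holder, passing above the gauge post.

>>> step_arm(increments=[[[2.5,-14.8,0],[0,0,-0.004]],[[4,-24,0],[0,0,-0.006]],[[5.7,-33,0],[0,0,-0.008]],[[6,-36,0],[0,0,-0.008]],[[6,-36,0],[0,0,-0.008]],[[6,-36,0],[0,0,-0.008]],[[6,-36,0],[0,0,-0.008]],[[6,-36,0],[0,0,-0.008]]])

```text
time: 4.37
eef_pos: [0.5452, 0.0371, 0.3011]
tcp_rot: [0.689, 0.725, -0.001, -0.002]
contact_force: [1.2, 0.2, -1.1]
opening: 0.109
finger_force: 49.0
```

>>> step_arm(increments=[[[6,-36,0],[0,0,-0.008]],[[5,-30,0],[0,0,-0.008]],[[3,-15,0],[0,0,-0.004]],[[1,-5,0],[0,0,-0.002]],[[0,0,0],[0,0,0]],[[0,0,0],[0,0,0]],[[0,0,0],[0,0,0]],[[0,0,0],[0,0,0]]])

```text
time: 5.03
eef_pos: [0.561, -0.0459, 0.3034]
tcp_rot: [0.696, 0.718, -0.0, -0.0]
contact_force: [-0.6, -0.6, -1.7]
opening: 0.106
finger_force: 49.0
```

>>> step_arm(increments=[[[0,0,-10],[0,0,0]],[[0,0,-20],[0,0,0]],[[0,0,-25],[0,0,0]],[[0,0,-25],[0,0,0]],[[0,0,-25],[0,0,0]],[[0,0,-20],[0,0,0]],[[0,0,-10],[0,0,0]],[[0,0,0],[0,0,0]]])

```text
time: 5.7
eef_pos: [0.5591, -0.0462, 0.165]
tcp_rot: [0.696, 0.718, -0.002, -0.003]
contact_force: [-0.2, -0.3, -1.1]
opening: 0.106
finger_force: 49.0
```

>>> step_arm(increments=[[[0,0,0],[0,0,0]],[[0,0,0],[0,0,0]],[[0,0,0],[0,0,0]]])

```text
time: 5.95
eef_pos: [0.5625, -0.0475, 0.1707]
tcp_rot: [0.697, 0.717, 0.001, 0.002]
contact_force: [1.0, 0.4, -1.3]
opening: 0.102
finger_force: 49.0
```

```bash
python3 - <<'E'
from h import *
for n in("scene","top"):
    cv2.imwrite(f"pics/{n}2.png",cams.read_camera(n)[:,:,::-1])
a=cv2.imread('pics/scene2.png')[140:290,260:400];b=cv2.imread('pics/top2.png')[190:340,240:380]
cv2.imwrite('pics/v2.png',cv2.resize(np.hstack([a,b]),None,fx=2.8,fy=2.8,interpolation=2))
s=readout.get_state();r=s['tcp_rot'];print(s['eef_pos'],r,2*np.arctan2(r[1],r[0])-np.pi/2,s['contact_force'],s['opening'])
E
```

```text
[ 0.56216774 -0.04752422  0.17032919] [0.69669226 0.71736855 0.00074133 0.00130859] 0.029241756530933083 [-0.85036297  0.15521086 -0.774471  ] 0.1046096528986728
```

View pics/v2.png

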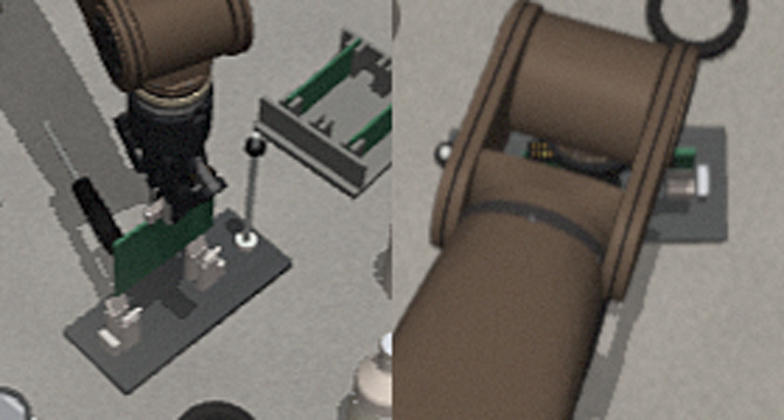

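The card is aligned over the slot, with its bottom about 97 mm up and the connector toward the gauge post. Lowering it now.

>>> step_arm(increments=[[[0,0,-8],[0,0,0]],[[0,0,-10],[0,0,0]],[[0,0,-8],[0,0,0]],[[0,0,-8],[0,0,0]],[[0,0,-8],[0,0,0]],[[0,0,-8],[0,0,0]],[[0,0,-5],[0,0,0]],[[0,0,0],[0,0,0]]])

```text
time: 6.72
eef_pos: [0.5604, -0.0471, 0.1118]
tcp_rot: [0.697, 0.717, -0.001, -0.001]
contact_force: [-0.5, 0.1, -2.1]
opening: 0.108
finger_force: 49.0
```

>>> step_arm(increments=[[[0,0,0],[0,0,0]],[[0,0,0],[0,0,0]]])

```text
time: 6.88
eef_pos: [0.5616, -0.0474, 0.114]
tcp_rot: [0.697, 0.717, 0.0, 0.0]
contact_force: [0.3, -0.3, -1.7]
opening: 0.106
finger_force: 49.1
```

No contact yet, so I keep going down.

>>> step_arm(increments=[[[0,0,-6],[0,0,0]],[[0,0,-6],[0,0,0]],[[0,0,-5],[0,0,0]],[[0,0,-4],[0,0,0]],[[0,0,-3],[0,0,0]],[[0,0,-2],[0,0,0]],[[0,0,0],[0,0,0]],[[0,0,0],[0,0,0]]])

```text
time: 7.55
eef_pos: [0.5613, -0.0473, 0.0875]
tcp_rot: [0.697, 0.717, -0.0, -0.0]
contact_force: [-0.1, 0.5, -0.2]
opening: 0.107
finger_force: 49.1
```

>>> step_arm(increments=[[[0,0,-1],[0,0,0]],[[0,0,0],[0,0,0]],[[0,0,0],[0,0,0]],[[0,0,0],[0,0,0]]])

```text
time: 7.88
eef_pos: [0.5614, -0.0474, 0.0868]
tcp_rot: [0.697, 0.717, 0.0, 0.0]
contact_force: [-0.4, -0.8, -1.3]
opening: 0.108
finger_force: 49.1
```

>>> step_arm(increments=[[[0,0,-1],[0,0,0]],[[0,0,-1],[0,0,0]],[[0,0,0],[0,0,0]],[[0,0,0],[0,0,0]],[[0,0,0],[0,0,0]]])

```text
time: 8.3
eef_pos: [0.5616, -0.0474, 0.0851]
tcp_rot: [0.697, 0.717, 0.0, 0.0]
contact_force: [-0.2, -0.7, 2.0]
opening: 0.104
finger_force: 49.5
```

The card has touched the floor at the same height it was gripped at in the rack. Releasing and rising.

>>> step_arm(increments=[[[0,0,0],[0,0,0]],[[0,0,0],[0,0,0]],[[0,0,0],[0,0,0]],[[0,0,0],[0,0,0]],[[0,0,0],[0,0,0]],[[0,0,0],[0,0,0]],[[0,0,0],[0,0,0]],[[0,0,0],[0,0,0]]], fingers=1)

```text
time: 8.97
eef_pos: [0.5612, -0.0473, 0.0846]
tcp_rot: [0.697, 0.717, 0.0, -0.0]
contact_force: [-0.3, -0.2, 0.5]
opening: 0.998
finger_force: 0.0
```

>>> step_arm(increments=[[[0,0,10],[0,0,0]],[[0,0,20],[0,0,0]],[[0,0,30],[0,0,0]],[[0,0,30],[0,0,0]],[[0,0,30],[0,0,0]],[[0,0,0],[0,0,0]],[[0,0,0],[0,0,0]]])

```text
time: 9.55
eef_pos: [0.5628, -0.0477, 0.2083]
tcp_rot: [0.697, 0.717, 0.002, 0.003]
contact_force: [0.2, 0.4, -0.8]
opening: 1.003
finger_force: 0.0
```

>>> step_arm(increments=[[[-6.6,-18.95,0],[0,0,-0.119]],[[-6.6,-18.95,0],[0,0,-0.119]],[[-6.6,-18.95,0],[0,0,-0.119]],[[-6.6,-18.95,0],[0,0,-0.119]],[[-6.6,-18.95,0],[0,0,-0.119]],[[-6.6,-18.95,0],[0,0,-0.119]],[[-6.6,-18.95,0],[0,0,-0.119]],[[-6.6,-18.95,0],[0,0,-0.119]]])

```text
time: 10.22
eef_pos: [0.5071, -0.1992, 0.203]
tcp_rot: [0.949, 0.316, -0.001, -0.001]
contact_force: [0.8, -0.2, -0.3]
opening: 1.001
finger_force: 0.0
```

>>> step_arm(increments=[[[-6.6,-18.95,0],[0,0,-0.119]],[[-6.6,-18.95,0],[0,0,-0.119]],[[-6.6,-18.95,0],[0,0,-0.119]],[[-6.6,-18.95,0],[0,0,-0.119]],[[0,0,0],[0,0,0]],[[0,0,0],[0,0,0]],[[0,0,0],[0,0,0]],[[0,0,0],[0,0,0]]])

```text
time: 10.88
eef_pos: [0.482, -0.2736, 0.204]
tcp_rot: [0.996, 0.087, -0.0, -0.001]
contact_force: [-0.6, 0.3, -0.3]
opening: 0.998
finger_force: 0.0
```

```bash
python3 - <<'E'
from h import *
for n in("scene","top"):
    cv2.imwrite(f"pics/{n}3.png",cams.read_camera(n)[:,:,::-1])
a=cv2.imread('pics/scene3.png')[170:320,200:370];b=cv2.imread('pics/top3.png')[200:350,250:450]
cv2.imwrite('pics/v3.png',cv2.resize(np.hstack([a,b]),None,fx=2.15,fy=2.15,interpolation=2))
s=readout.get_state();r=s['tcp_rot'];print(s['eef_pos'],r,2*np.arctan2(r[1],r[0])-np.pi/2,s['qpos'],s['opening'])
E
```

```text
[ 0.48223529 -0.27374459  0.2043344 ] [ 9.96220890e-01  8.68552106e-02 -1.63761857e-04 -2.90723235e-04] -1.396866744189886 [-6.99360843e-01  4.60352667e-02  1.90040254e+00  1.92318891e-04
  1.19579776e+00  6.97435403e-01] 1.0002563574017151
```

View pics/v3.png

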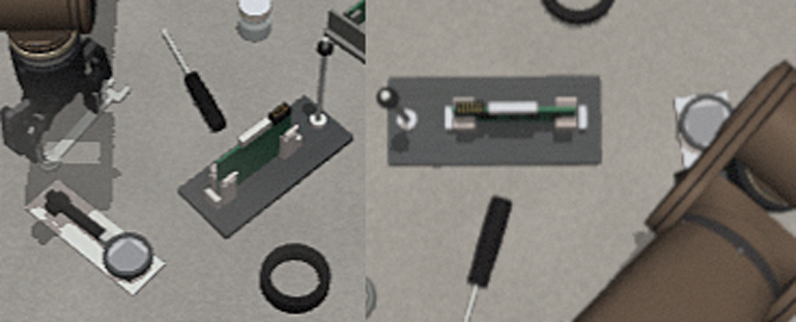

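Card is seated upright between the guide posts with its connector at top px (298,250), next to the gauge post. The gripper is over the loupe handle.

>>> step_arm(increments=[[[0,-1,-30],[0,0,0]],[[0,0,-35],[0,0,0]],[[0,0,-35],[0,0,0]],[[0,0,-35],[0,0,0]],[[0,0,-30],[0,0,0]],[[0,0,-18],[0,0,0]],[[0,0,-9],[0,0,0]],[[0,0,0],[0,0,0]]], grip_force=60)

```text
time: 11.65
eef_pos: [0.4808, -0.2741, 0.0103]
tcp_rot: [0.996, 0.086, -0.002, -0.002]
contact_force: [-0.4, 0.2, 0.1]
opening: 0.996
finger_force: 0.0
```

>>> step_arm(increments=[[[0,0,0],[0,0,0]],[[0,0,0],[0,0,0]],[[0,0,0],[0,0,0]]])

```text
time: 11.9
eef_pos: [0.4834, -0.2767, 0.0147]
tcp_rot: [0.996, 0.086, 0.001, 0.001]
contact_force: [0.0, 0.3, 0.3]
opening: 1.003
finger_force: 0.0
```

```bash
python3 - <<'E'
from h import *
im=cv2.imread('pics/top3.png').astype(int);gr=im.min(2).astype(float)
x,y,w,h=290,240,70,20
c=gr[y:y+h,x:x+w];m=(c>175).astype(np.uint8);n,l,st,ce=cv2.connectedComponentsWithStats(m)
for i in range(1,n):
    if st[i,4]>8: print('bright',st[i],ce[i]+[x,y])
c=im[240:262,288:318];br=(c[:,:,2]-c[:,:,0]>12)
p=np.argwhere(br)[:,::-1]+[288,240];print('brass',len(p),p.mean(0),p.min(0),p.max(0)); print('conn xyz',onz('top',[p.mean(0)],.109))
s=cv2.imread('pics/scene3.png').astype(int)[205:240,315:345];br=(s[:,:,2]-s[:,:,0]>15)&(s[:,:,2]<120)
q=np.argwhere(br)[:,::-1]+[315,205];print('brass s',len(q),q.mean(0),q.min(0),q.max(0));print(onz('scene',[q.mean(0)],.109))
b=[i for i in range(1,n) if st[i,4]==st[1:,4].max()][0]; B=ce[b]+[x,y];print('bar mid',onz('top',[B],.109),'pred conn',proj('top',[[.5602,-.004,.109]]))
E
```

```text
bright [18  8 22  4 82] [317.8902439  249.45121951]
bright [60  9  3 10 27] [350.96296296 253.96296296]
brass 88 [297.11363636 251.60227273] [291 246] [304 259]
conn xyz [[ 0.55687736 -0.0022534   0.109     ]]
brass s 21 [329.9047619  220.85714286] [326 218] [333 223]
[[ 0.55895651 -0.00524037  0.109     ]]
bar mid [[ 0.56270727 -0.04857174  0.109     ]] pred conn [[297.941275   250.14791348]]
```

>>> step_arm(increments=[[[0,0,0],[0,0,0]],[[0,0,0],[0,0,0]],[[0,0,0],[0,0,0]],[[0,0,0],[0,0,0]],[[0,0,0],[0,0,0]],[[0,0,0],[0,0,0]],[[0,0,0],[0,0,0]],[[0,0,0],[0,0,0]]], fingers=-1)

```text
time: 12.57
eef_pos: [0.4822, -0.2759, 0.0128]
tcp_rot: [0.996, 0.086, 0.0, 0.0]
contact_force: [-0.4, -0.3, 1.8]
opening: 0.152
finger_force: 59.6
```

>>> step_arm(increments=[[[0,0,3],[0,0,0]],[[0,0,5],[0,0,0]],[[0,0,8],[0,0,0]],[[0,0,12],[0,0,0]],[[0,0,16],[0,0,0]],[[0,0,16],[0,0,0]],[[0,0,10],[0,0,0]],[[0,0,0],[0,0,0]]])

```text
time: 13.23
eef_pos: [0.4839, -0.2772, 0.0864]
tcp_rot: [0.996, 0.086, 0.002, 0.002]
contact_force: [-0.8, -0.3, -0.5]
opening: 0.146
finger_force: 59.2
```

>>> step_arm(increments=[[[0,0,20],[0,0,0]],[[0,0,25],[0,0,0]],[[0,0,25],[0,0,0]],[[0,0,25],[0,0,0]],[[0,0,20],[0,0,0]],[[0,0,0],[0,0,0]],[[0,0,0],[0,0,0]],[[0,0,0],[0,0,0]]])

```text
time: 13.9
eef_pos: [0.4812, -0.275, 0.1956]
tcp_rot: [0.996, 0.086, -0.001, -0.001]
contact_force: [-0.3, 0.3, -2.6]
opening: 0.15
finger_force: 59.2
```

```bash
python3 - <<'E'
from h import *
P=[]
for n in("scene","top"):
    cv2.imwrite(f"pics/{n}4.png",cams.read_camera(n)[:,:,::-1])
s=readout.get_state();r=s['tcp_rot'];print(s['eef_pos'],r,2*np.arctan2(r[1],r[0])-np.pi/2,s['opening'],s['contact_force'],s['wrist_torque'])
e=s['eef_pos'];print(proj('scene',[e+[.08,.014,.01]]),proj('top',[e+[.08,.014,.01]]))
a=cv2.imread('pics/scene4.png')[170:320,180:340];b=cv2.imread('pics/top4.png')[200:350,330:490]
cv2.imwrite('pics/v4.png',cv2.resize(np.hstack([a,b]),None,fx=2.5,fy=2.5,interpolation=2))
E
```

```text
[ 0.48093309 -0.27480594  0.19491842] [ 0.99630129  0.08589775 -0.00163933 -0.00162297] -1.3987884063744669 0.1467356737021146 [ 0.39640452 -0.72142676 -2.5741696 ] [-0.05136289  0.05504882 -0.01900993]
[[253.98516566 251.73790965]] [[420.42068528 245.49832951]]
```

View pics/v4.png

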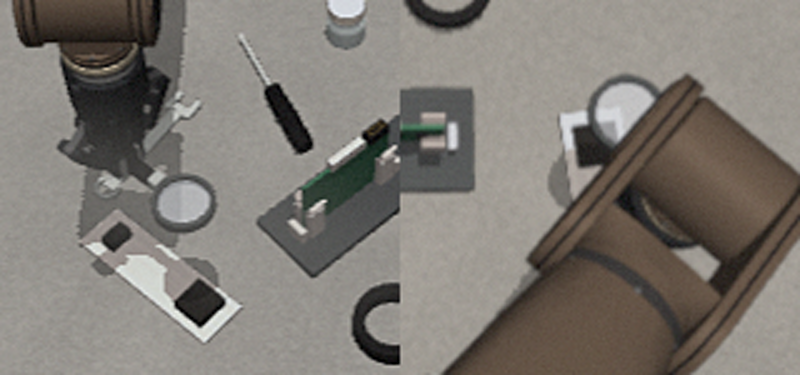

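The loupe is held level, with the lens at scene px (254,251) and top px (421,246), where predicted. Now I carry it over the connector, clear above the card.

>>> step_arm(increments=[[[0,8,0],[0,0,0]],[[0,16,0],[0,0,0]],[[0,24,0],[0,0,0]],[[0,28,0],[0,0,0]],[[0,30,0],[0,0,0]],[[0,30,0],[0,0,0]],[[0,30,0],[0,0,0]],[[0,28,0],[0,0,0]]])

```text
time: 14.67
eef_pos: [0.481, -0.0787, 0.1969]
tcp_rot: [0.996, 0.086, -0.0, -0.001]
contact_force: [0.7, -0.7, -1.1]
opening: 0.152
finger_force: 59.2
```

>>> step_arm(increments=[[[0,26,0],[0,0,0]],[[0,20,0],[0,0,0]],[[0,12,0],[0,0,0]],[[0,6,0],[0,0,0]],[[0,0,-8],[0,0,0]],[[0,0,-12],[0,0,0]],[[0,0,-10],[0,0,0]],[[0,0,-6],[0,0,0]]])

```text
time: 15.33
eef_pos: [0.4808, -0.0183, 0.1589]
tcp_rot: [0.996, 0.085, -0.002, -0.001]
contact_force: [-0.5, -0.5, -1.2]
opening: 0.15
finger_force: 59.2
```

>>> step_arm(increments=[[[0,0,0],[0,0,0]],[[0,0,0],[0,0,0]],[[0,0,0],[0,0,0]],[[0,0,0],[0,0,0]],[[0,0,0],[0,0,0]],[[0,0,0],[0,0,0]],[[0,0,0],[0,0,0]],[[0,0,0],[0,0,0]]])

```text
time: 16.0
eef_pos: [0.4821, -0.0177, 0.1619]
tcp_rot: [0.996, 0.086, 0.0, 0.0]
contact_force: [-0.4, -0.3, -0.5]
opening: 0.149
finger_force: 59.2
```

```bash
python3 - <<'E'
from h import *
for n in("scene","top"):
    cv2.imwrite(f"pics/{n}5.png",cams.read_camera(n)[:,:,::-1])
s=readout.get_state();r=s['tcp_rot'];print(s['eef_pos'],r,2*np.arctan2(r[1],r[0])-np.pi/2,s['opening'],s['contact_force'],s['finger_force'],s['dq'])
L=[[.561,-.004,.175]];print(proj('scene',L),proj('top',L))
a=cv2.imread('pics/scene5.png')[165:255,280:380];b=cv2.imread('pics/top5.png')[200:290,245:345]
cv2.imwrite('pics/v5.png',cv2.resize(np.hstack([a,b]),None,fx=4,fy=4,interpolation=2))
E
```

```text
[ 0.48207622 -0.01769246  0.16173494] [9.96299489e-01 8.59495025e-02 1.00815104e-04 4.01723603e-05] -1.398684968775708 0.14937085767348093 [-0.23846462 -0.22473343 -1.00684088] 59.18248772621155 [-0.00125836  0.00160351  0.00172374 -0.00030074 -0.00040524 -0.00171556]
[[331.48819233 206.31616959]] [[295.79024721 245.17929704]]
```

View pics/v5.png

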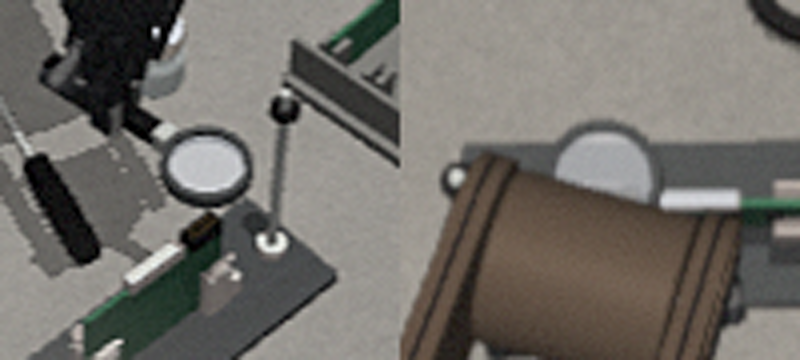

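Final check: the lens ring centre is at scene px (331.5,206.5) and top px (296.5,245.5). The prediction for the lens over the connector at collar height is (331.5,206.3) and (295.8,245.2). The card, collar and post are untouched and the arm is still, so I hand in.

```bash
python3 -c "
from plant import sign_off
print(sign_off())"
```

```text
the job is handed in; nothing more can be done
None
```

I handed the job in at about 16 s of robot time: the tall card stands let go in the holder slot, and the gripper is holding the loupe level over the connector at about 175 mm, the collar height I measured; no verdict came back.

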